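# Pop the lens carrier and trap it with the other finger

## Robot

A 7-joint arm with a two-finger parallel gripper is mounted at the origin on the work surface. World frame = base frame: x ahead of the robot, y to its left, z up, the work surface at z = 0. Lengths are in m, angles in rad, forces in N, time in s.
With the tool pointing down it reaches from about 0.35 to 0.9 m from the base axis. Payload 8.1 kg.
Tool frame: the origin (TCP) lies on the centre line of the jaws, within the pads' length; the fingertips stand 14 mm ahead of it and the grasp point (between the pads) lies 5 mm behind it; z points along the fingers, y is the direction in which the jaws open and shut (so a half turn about z gives the same grasp; the last joint's range is limited). The gripper opens to 92 mm and grips with 3 to 60 N. Pads are 19 mm wide; open, the fingers measure 130 mm over their backs; the gripper's body (75 mm by 190 mm) begins 47 mm behind the grasp point.
Start: joints at [1.079, 0.434, 0.025, 1.573, -0.012, 1.134, -0.075], TCP at [0.237, -0.578, 0.241] pointing down, gripper open.
Joint ranges: [-2.62, 2.62], [-0.44, 2.09], [-1.27, 1.32], [0.08, 2.57], [-1.32, 4.46], [0.12, 2], [-2.74, 2.74]. Speed limits (rad/s): [2.22, 2.22, 3.01, 3.01, 3.14, 3.14, 3.14].

## Interface

Orientations are given as a rotation vector (axis times angle).
In Python, from cell import arm, optics gives the robot as it stands.
- The arm moves only by the shell command python3 -m creep 'ROWS' [FORCE]. ROWS is JSON, a list of rows, each an object with "translation": the shift along the tool's x, y, z in m, a list of three; "rot": the turn, a rotation vector about the tool's x, y, z in degrees, a list of three; "jaw": the finger opening in m, from 0 to 0.0918. In form: [{"translation": [x, y, z], "rot": [wx, wy, wz], "jaw": jaw}, ...]. A call has 1 to 12 rows; each row shifts and turns the commanded pose from where the row before left it, along the tool's axes as they then stand; what a row does not reach is not made up. A row lasts 1/12 s, in which the tool goes at most 41.7 mm and 7.16 degrees, less where a joint would pass 70% of its speed; a pose out of reach is approached as far as the arm can. A call is refused whole if a number of a shift passes 0.0417 or a number of a turn 7.16, either way. A call with a gripper value outside its range is refused whole. The fingers move at their own pace and stop on an object; FORCE is the grip in N (left out, the last holds). Time passes only in rows, so rows that do not move let the fingers close. It gives the time, the measured TCP pose, the force and the opening at its end, in the units of the state.
- arm.observe(): the state, without advancing time (a new reading comes with each control period).
- optics.get_image(name): name is "scene" or "side" or "wrist"; returns the picture (400x640x3 uint8, red, green, blue); there is no depth.
- optics.camera_info(name): a dict with "fx", "fy", "cx", "cy" (pixels), "k1" (the pictures are not rectified: a ray, as slopes to the right and down, at radius r is drawn at 1 + k1 r^2 times it, then the intrinsics apply), "R" (3x3) and "t" (3): a world point X has camera coordinates R X + t. Camera axes: x right, y down, z forward; pixel columns grow to the right and rows downward; lengths in m; the calibration is good to about 2 mm. A picture is of the moment at which its call begins: read the wrist's pose just before it. camera_info takes no time and is no camera call; for the wrist camera it gives the pose at the moment of the call.
- arm.sign_off(): hands the job in, once; it reports no verdict.
Trained networks look in the newest picture that a camera, given by its name, has taken for a name from the list of things; names that differ only in an ending like _2 or _b are one class to them, and where a whole thing is asked for, a point or a joint stands for the part that bears it (a point fixed in the world has none). Each returns a list of dicts, best first, with "score" (0 to 1); they miss things now and then, are a little off and sometimes report something else, mostly with a low value. They report only what shows in the picture. A call takes as long as a camera call. They do not tell look-alikes from the thing itself.
- optics.boxes_of(camera, thing): "location" ([column, row] in pixels, amid what is visible of it).
- optics.pinpoint(camera, thing): "location" ([column, row] in pixels: a listed point, or the origin of a listed thing).
The state is a dict: "clock": time; "joints": joint angles; "dq": joint speeds; "joint_efforts": joint torques, N m; "position": TCP position; "ee_rot": TCP orientation; "force": force on the tool from outside, world axes, zero at the start; "ft_torque": the same for the moment, N m; "width": opening from 0.0 (shut) to 1.0 (fully open).
Only numpy, scipy, OpenCV 4.12 (cv2) and the standard library are available. Lean on these libraries where they do the work, as an engineer would, in place of code of your own. Each camera call takes 0.05 s, during which the arm holds its last target.

## Task

On the film inspection bench, press the orange key of the ejector unit fully down with one fingertip while the other finger waits low across the sloping chute beside it, and let that finger trap the popped-out lens carrier before it slides away down the chute. Do not grasp or lift anything or disturb the loupe, film core and reel clamp nearby. Finish while still holding: the key kept down, the carrier at rest in the chute against your finger.

Things in the scene. Friction and masses are not known exactly. Their poses are not given: they have to be found in the camera images.
- unit: Fixed grey ejector unit, 215 x 125 mm. Origin on the bench under the catch blade; z up, +x uphill along the chute, +y from chute to key. Chute on y = 0, 38 mm wide inside, falls 16 deg to -x: floor 45 mm above the bench at x = 0, 17 mm at its open end, x = -100 mm. Side walls 7 mm above the floor, lower than the pressed key beside it. Spring housing 84 mm high at x = 82 to 102 mm.
- blade (a point): Point on the chute floor at the catch blade, which stands 8 mm proud and holds the carrier back. The blade is part of the key: it is below the floor once the key is 8.5 mm down, and would rise under the carrier if the key came up. Once free, the carrier is shot to -x by a spring plunger (about 1 N, 30 mm stroke) and gravity in some tenths of a second: too fast to go after. Axes: unit's.
- catch (a point): Middle of the chute floor level with the key (unit x = -35 mm, y = 0), 35 mm above the bench: the place for the catching finger, which must be over it before the key goes down. With the key down, a fingertip level with the other one is about 14 mm above this floor and overlaps the carrier's 24 mm height. Axes: unit's.
- key_top (a point): Centre of the top of the orange key, 34 mm (unit x) by 28 mm (unit y), 61 mm above the bench when up, 49 mm when fully down; at unit x = -35, y = +46 mm. Fingers 46 mm apart, centre to centre along unit y, come over the middle of the key and the middle of the chute. Axes: unit's.
- key (a joint): Travel of the orange key, m: 0 up, 0.012 fully down (straight down; spring 1.4 N at the start, 5.6 N at the bottom).
- carrier_center (a point): Centre of the carrier's block, half-way up: loose, slippery aluminium, 50 mm long (x, uphill), 36 mm wide, 24 mm tall (z, square to the chute floor), about 150 g; black top, round window, blue knob (13 mm across, 12 mm high). At the start its downhill face is against the blade, this point at about unit x = 21, z = 63 mm.
- loupe: Bystander: black magnifier, 48 mm across, 50 mm tall, standing loose; origin at the centre of its underside.
- core: Bystander: yellow film core (hollow ring), 52 mm across, 35 mm tall, loose; origin at the centre of its underside.
- clamp: Bystander: steel reel clamp with black knob, 60 mm across, 50 mm tall, loose; origin at the centre of its underside.
- carrier: The same lens carrier; origin at the centre of its underside, axes as for point carrier_center.
Not all that is in view belongs to the job. Leave any purple look-alike of the carrier alone.

How it is judged:
By the outcome, as a careful person would: the job done as asked, in the order asked, and still so for the second after the job is handed in, while the arm keeps its last pose, push and grip.
It also fails if it takes over 32 s, if anything falls off the work surface, if the arm or the gripper's body presses on something with over 40 N, if the wrist force passes 120 N, or if a joint passes its speed limit or range.

## Working session

There is one attempt and no reset: what is moved stays moved. The work goes in short steps, Python scripts to look and compute and a shell command to move; the robot and the scene stay as the last step left them, time stands still between calls to the robot, and variables do not carry over. Pictures are saved under pics/ and viewed, and the job is handed in when it is done.

```bash
ls; mkdir -p pics; python3 - <<'E'
from cell import arm, optics
import cv2
print(arm.observe())
for n in ["scene","side","wrist"]:
    im=optics.get_image(n); cv2.imwrite(f"pics/{n}0.png",im[:,:,::-1])
    i=optics.camera_info(n); print(n,i)
    for t in ["unit","blade","catch","key_top","carrier_center","loupe","core","clamp"]:
        r=optics.pinpoint(n,t); print(n,t,[(round(d["score"],2),[round(v,1) for v in d["location"]]) for d in r[:3]])
print(arm.observe()["clock"])
E
```

```text
pics
{'clock': 0.0, 'joints': array([ 1.07939555,  0.43523452,  0.0249263 ,  1.57411086, -0.01158302,
        1.1340134 , -0.07510829]), 'dq': array([-1.70729623e-03,  9.54704435e-04,  1.39981109e-04,  3.90731233e-05,
       -3.84728743e-04, -5.33752502e-05,  1.91717718e-04]), 'joint_efforts': array([-2.56911362e-04, -6.67856526e+01,  9.84640606e-01, -3.14465582e+01,
       -6.07749517e-02,  4.30584128e-02,  1.41213377e-04]), 'position': array([ 0.2367003 , -0.57789853,  0.23993194]), 'ee_rot': array([-3.08089722e+00, -6.06542291e-01,  7.09613741e-04]), 'force': array([ 0.10901979, -0.02962823, -0.71086581]), 'ft_torque': array([-0.00907328, -0.00414147,  0.0776599 ]), 'width': 0.995874821880049}
scene {'fx': 372.51675462229184, 'fy': 372.51675462229184, 'cx': 324.0568031162082, 'cy': 200.8655114573921, 'k1': -0.04865828422737804, 'R': array([[-0.18393436,  0.98290753,  0.00780645],
       [ 0.80715763,  0.15556861, -0.56946902],
       [-0.56094983, -0.09844389, -0.82197572]]), 't': array([ 0.08008916, -0.44584964,  1.13308731])}
scene unit [(0.79, [295.8, 219.4])]
scene blade [(0.6
[... 834 characters left out ...]
arrier_center [(0.87, [358.1, 145.4]), (0.84, [432.9, 237.9]), (0.61, [338.9, 177.6])]
side loupe [(0.85, [307.9, 163.4])]
side core [(0.57, [391.2, 173.8])]
side clamp [(0.69, [301.6, 256.9])]
wrist {'fx': 358.4614554537792, 'fy': 358.4614554537792, 'cx': 320.0816236707, 'cy': 200.55118940864193, 'k1': -0.07301793048600379, 'R': array([[ 3.77916338e-01, -9.25839719e-01,  2.36839865e-04],
       [-8.90941002e-01, -3.63601516e-01,  2.72062619e-01],
       [-2.51800263e-01, -1.03027919e-01, -9.62279520e-01]]), 't': array([-0.62521354, -0.03337268,  0.39017091])}
wrist unit []
wrist blade []
wrist catch []
wrist key_top []
wrist carrier_center []
wrist loupe []
wrist core []
wrist clamp []
1.35
```

View images.

View pics/scene0.png

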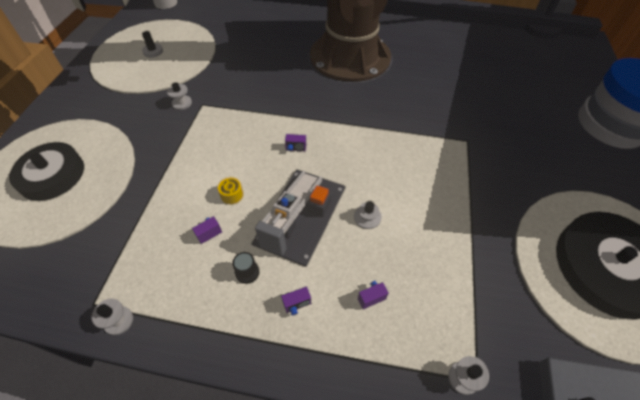

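View pics/side0.png

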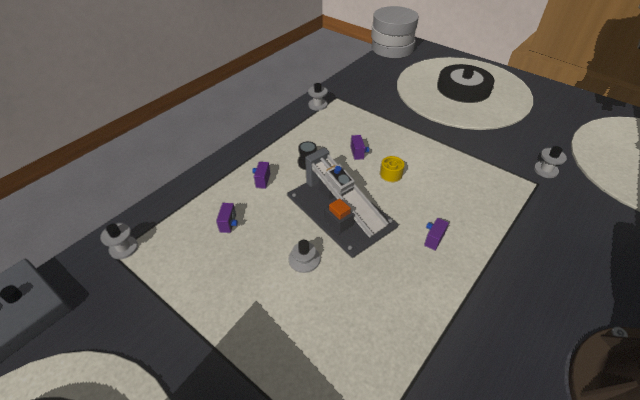

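```bash
cat > h.py <<'E'
import numpy as np, cv2
from scipy.optimize import least_squares
from scipy.spatial.transform import Rotation as Ro
def und(i,p):
    d=(np.array(p,float)-[i["cx"],i["cy"]])/[i["fx"],i["fy"]]
    u=d.copy()
    for _ in range(20): u=d/(1+i["k1"]*(u@u))
    return u
def ray(i,p):
    u=und(i,p); R=np.array(i["R"]); t=np.array(i["t"])
    return -R.T@t, R.T@np.array([u[0],u[1],1.])
def proj(i,X):
    c=np.array(i["R"])@np.array(X)+i["t"]; u=c[:2]/c[2]
    u=u*(1+i["k1"]*(u@u)); return u*[i["fx"],i["fy"]]+[i["cx"],i["cy"]]
def tri(obs):
    A=np.zeros((3,3));b=np.zeros(3);L=[]
    for i,p in obs:
        o,d=ray(i,p); d/=np.linalg.norm(d); P=np.eye(3)-np.outer(d,d); A+=P;b+=P@o;L.append((P,o))
    X=np.linalg.solve(A,b); return X,[np.linalg.norm(P@(X-o)) for P,o in L]
E
python3 - <<'E'
from h import *
from cell import optics
S=optics.camera_info("scene");D=optics.camera_info("side")
for n,a,b in [("unit",[295.8,219.4],[344.3,210.2]),("blade",[292.6,200.8],[346.3,191.8]),("catch",[296.8,192.1],[355.9,203.8]),("key",[320.2,189.5],[339.3,206.1]),("carr",[286,202.4],[338.9,177.6]),("loupe",[244.6,275.2],[307.9,163.4]),("core",[233.1,194.9],[391.2,173.8]),("clamp",[366.1,215.4],[301.6,256.9])]:
    X,e=tri([(S,a),(D,b)]); print(n,X.round(4),np.round(e,4))
E
```

```text
unit [ 0.5949 -0.0362 -0.0156] [0.0044 0.0044]
blade [ 0.5904 -0.0379  0.0446] [0.0006 0.0006]
catch [ 0.5609 -0.0347  0.0333] [0.0018 0.0018]
key [0.5666 0.0166 0.0645] [0.0008 0.0008]
carr [ 0.613  -0.0434  0.0678] [0.0008 0.0008]
loupe [ 0.7474 -0.1011 -0.0072] [0.0007 0.0007]
core [ 0.5697 -0.1836  0.001 ] [0.0024 0.0024]
clamp [0.5738 0.119  0.0059] [0.0023 0.0023]
```

```bash
python3 - <<'E'
from h import *
from cell import arm,optics
s=arm.observe(); R=Ro.from_rotvec(s["ee_rot"]).as_matrix(); p=s["position"]
print("tool axes (cols)\n",R.round(3))
W=optics.camera_info("wrist"); print("cam in tool",R.T@(-W["R"].T@W["t"]-p)); print("cam axes in tool\n",(R.T@W["R"].T).round(3))
for yaw in (-14,-10,-6):
  y=np.deg2rad(yaw); ux=np.array([np.cos(y),np.sin(y),0]); uy=np.array([-np.sin(y),np.cos(y),0])
  for sgn in (1,-1):
    T=np.c_[np.cross(sgn*uy,[0,0,-1]),sgn*uy,[0,0,-1]]
    rv=Ro.from_matrix(R.T@T).as_rotvec(degrees=True); print(yaw,sgn,rv.round(1))
print("shift tool",R.T@(np.array([0.50,-0.01,0.27])-p), R.T@(np.array([0.563,-0.009,0.25])-p))
E
```

```text
tool axes (cols)
 [[ 0.925  0.379  0.   ]
 [ 0.379 -0.925 -0.   ]
 [ 0.     0.    -1.   ]]
cam in tool [ 0.07327376  0.00018879 -0.14392137]
cam axes in tool
 [[-0.001 -0.962 -0.272]
 [ 1.    -0.001 -0.   ]
 [-0.    -0.272  0.962]]
-14 1 [   0.     0.  -143.7]
-14 -1 [ 0.  -0.  36.3]
-10 1 [   0.     0.  -147.7]
-10 -1 [ 0.  -0.  32.3]
-6 1 [   0.     0.  -151.7]
-6 -1 [ 0.  -0.  28.3]
shift tool [ 0.45885494 -0.42629582 -0.02928402] [ 0.5175347  -0.40334881 -0.00928101]
```

```bash
python3 -m creep '[{"translation":[0.030,-0.026,-0.002],"rot":[0,0,0],"jaw":0.027},{"translation":[0.030,-0.026,-0.002],"rot":[0,0,0],"jaw":0.027},{"translation":[0.030,-0.026,-0.002],"rot":[0,0,0],"jaw":0.027},{"translation":[0.030,-0.026,-0.002],"rot":[0,0,0],"jaw":0.027},{"translation":[0.030,-0.026,-0.002],"rot":[0,0,0],"jaw":0.027},{"translation":[0.030,-0.026,-0.002],"rot":[0,0,0],"jaw":0.027},{"translation":[0.030,-0.026,-0.002],"rot":[0,0,0],"jaw":0.027},{"translation":[0.030,-0.026,-0.002],"rot":[0,0,0],"jaw":0.027},{"translation":[0.030,-0.026,-0.002],"rot":[0,0,0],"jaw":0.027},{"translation":[0.030,-0.026,-0.002],"rot":[0,0,0],"jaw":0.027},{"translation":[0.030,-0.026,-0.002],"rot":[0,0,0],"jaw":0.027},{"translation":[0.030,-0.026,-0.002],"rot":[0,0,0],"jaw":0.027}]' 20
python3 -m creep '[{"translation":[0.027,-0.028,0],"rot":[0,0,0],"jaw":0.027},{"translation":[0.027,-0.028,0],"rot":[0,0,0],"jaw":0.027},{"translation":[0.027,-0.028,0],"rot":[0,0,0],"jaw":0.027},{"translation":[0.018,-0.028,0],"rot":[0,0,6],"jaw":0.027},{"translation":[0,0,0],"rot":[0,0,6.5],"jaw":0.027},{"translation":[0,0,0],"rot":[0,0,6.5],"jaw":0.027},{"translation":[0,0,0],"rot":[0,0,6.5],"jaw":0.027},{"translation":[0,0,0],"rot":[0,0,6.5],"jaw":0.027},{"translation":[0,0,0],"rot":[0,0,0],"jaw":0.027},{"translation":[0,0,0],"rot":[0,0,0],"jaw":0.027}]'
python3 - <<'E'
from h import *
from cell import arm,optics
s=arm.observe(); R=Ro.from_rotvec(s["ee_rot"]).as_matrix(); print(s["position"],R.round(3),s["clock"],s["width"],s["dq"].round(3))
W=optics.camera_info("wrist")
im=optics.get_image("wrist"); cv2.imwrite("pics/w1.png",im[:,:,::-1])
import pickle; pickle.dump(W,open("W1.pkl","wb"))
for t in ["unit","blade","catch","key_top","carrier_center"]:
    r=optics.pinpoint("wrist",t); print(t,[(round(d["score"],2),[round(v,1) for v in d["location"]]) for d in r[:3]])
E
```

```text
clock: 2.35
position: [0.4523, -0.1514, 0.2652]
ee_rot: [3.082, 0.606, 0.001]
force: [1.0, -1.4, 0.2]
width: 0.297
clock: 3.18
position: [0.501, -0.012, 0.2648]
ee_rot: [3.131, -0.261, 0.0]
force: [-0.5, 0.6, -0.3]
width: 0.295
[ 0.50097357 -0.01198353  0.26480159] [[ 0.986 -0.165  0.   ]
 [-0.165 -0.986 -0.   ]
 [ 0.     0.    -1.   ]] 3.1833 0.2954822909178523 [ 0.008  0.002 -0.009  0.     0.001  0.001  0.029]
unit [(0.82, [330.1, 80.2])]
blade [(0.79, [331.4, 76.0])]
catch [(0.86, [327.1, 115.3])]
key_top [(0.76, [280.3, 110.9])]
carrier_center [(0.96, [333.1, 51.7]), (0.81, [388.3, 241.9])]
```

View pics/w1.png

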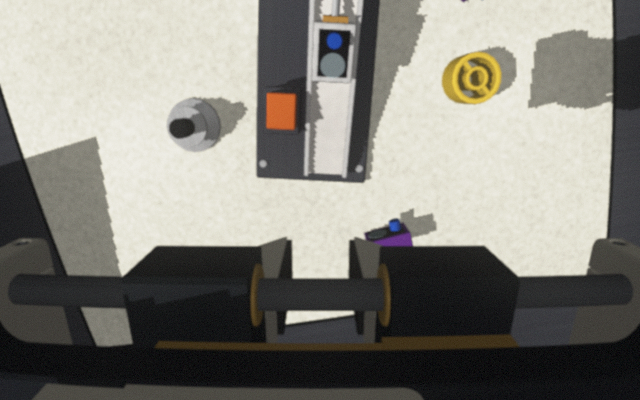

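```bash
python3 - <<'E'
from h import *
from cell import arm,optics
import pickle
S=optics.camera_info("scene");D=optics.camera_info("side");W=pickle.load(open("W1.pkl","rb"))
L={"blade":[0,0,.045],"catch":[-.035,0,.035],"key":[-.035,.046,.061],"carr":[.021,0,.063],"unit":[0,0,0]}
O={"unit":([295.8,219.4],[344.3,210.2],[330.1,80.2]),"blade":([292.6,200.8],[346.3,191.8],[331.4,76]),"catch":([296.8,192.1],[355.9,203.8],[327.1,115.3]),"key":([320.2,189.5],[339.3,206.1],[280.3,110.9]),"carr":([286,202.4],[338.9,177.6],[333.1,51.7])}
def P(q,X):
    c,s=np.cos(q[2]),np.sin(q[2]); return np.array([q[0]+c*X[0]-s*X[1],q[1]+s*X[0]+c*X[1],q[3]+X[2]])
for cams in ([0,1,2],[2],[0,1],[0],[1]):
  def f(q,full=False):
    r=[]
    for n in L:
        for k in cams: r+=list(proj((S,D,W)[k],P(q,L[n]))-O[n][k])
    return np.array(r+[q[3]*1000/ 2])
  s=least_squares(f,[.59,-.038,-.17,0],loss="soft_l1"); print(cams,s.x.round(4),np.degrees(s.x[2]).round(2),"res",np.abs(f(s.x)).max().round(1))
  if len(cams)==3: q=s.x; print(f(q).reshape(-1)[:-1].reshape(5,3,2).round(1).tolist())
for n in L:
    print(n,tri([(c,p) for c,p in zip((S,D,W),O[n])])[0].round(4),P(q,L[n]).round(4))
E
```

```text
[0, 1, 2] [ 5.925e-01 -3.820e-02 -2.375e-01  5.000e-04] -13.61 res 6.4
[[[-0.6, 0.3], [-1.0, -0.7], [-0.5, 1.3]], [[2.9, -0.6], [0.4, 0.6], [0.9, -1.6]], [[-0.9, 2.1], [-0.3, -0.4], [-0.3, 0.4]], [[0.6, 1.5], [0.2, 1.4], [0.2, 0.5]], [[-2.5, -6.4], [0.1, -4.0], [-0.4, -0.3]]]
[2] [ 5.926e-01 -3.840e-02 -2.423e-01  3.000e-04] -13.88 res 1.8
[0, 1] [ 0.5921 -0.0375 -0.2165  0.0006] -12.4 res 6.5
[0] [ 5.924e-01 -3.730e-02 -1.529e-01  2.000e-04] -8.76 res 6.3
[1] [ 5.923e-01 -3.810e-02 -2.328e-01  1.000e-04] -13.34 res 3.8
blade [ 0.5918 -0.0383  0.0447] [ 0.5925 -0.0382  0.0455]
catch [ 0.5594 -0.0321  0.0348] [ 0.5585 -0.03    0.0355]
key [0.5678 0.0155 0.0639] [0.5693 0.0147 0.0615]
carr [ 0.613  -0.0432  0.0679] [ 0.6129 -0.0432  0.0635]
unit [ 0.5941 -0.0376 -0.0167] [ 5.925e-01 -3.820e-02  5.000e-04]
```

```bash
cat >> h.py <<'E'
def shift(q,z,arm,ux=-.035,uy=.023):
    s=arm.observe(); R=Ro.from_rotvec(s["ee_rot"]).as_matrix(); p=s["position"]
    c,n=np.cos(q[2]),np.sin(q[2])
    g=np.array([q[0]+c*ux-n*uy,q[1]+n*ux+c*uy,z])
    T=np.c_[[c,n,0],[n,-c,0],[0,0,-1]]
    return g,R.T@(g-p),Ro.from_matrix(R.T@T).as_rotvec(degrees=True)
E
python3 - <<'E'
from h import *
from cell import arm
print(shift([.5925,-.0383,-.2385],.14,arm))
E
```

```text
(array([ 0.56392437, -0.00768246,  0.14      ]), array([ 0.06135604, -0.01498046,  0.12471713]), array([1.64552050e-03, 7.96261885e-04, 4.00216279e+00]))
```

```bash
python3 -m creep '[{"translation":[0.0153,-0.0037,0.031],"rot":[0,0,0],"jaw":0.027},{"translation":[0.0153,-0.0037,0.031],"rot":[0,0,0],"jaw":0.027},{"translation":[0.0153,-0.0037,0.031],"rot":[0,0,0],"jaw":0.027},{"translation":[0.0153,-0.0037,0.0315],"rot":[0,0,0],"jaw":0.027},{"translation":[0,0,0],"rot":[0,0,4],"jaw":0.027},{"translation":[0,0,0],"rot":[0,0,0],"jaw":0.027},{"translation":[0,0,0],"rot":[0,0,0],"jaw":0.027}]'
python3 - <<'E'
from h import *
from cell import arm,optics
import pickle
q=[.5925,-.0383,-.2385]
print(shift(q,.14,arm)[1:],arm.observe()["width"]*.0918, arm.observe()["force"])
W=optics.camera_info("wrist")
im=optics.get_image("wrist").copy(); 
cv2.imwrite("pics/w2raw.png",im[:,:,::-1])
pickle.dump(W,open("W2.pkl","wb"))
for t in ["unit","blade","catch","key_top","carrier_center"]:
    r=optics.pinpoint("wrist",t); print(t,[(round(d["score"],2),[round(v,1) for v in d["location"]]) for d in r[:3]])
def U(X):
    c,s=np.cos(q[2]),np.sin(q[2]); return [q[0]+c*X[0]-s*X[1],q[1]+s*X[0]+c*X[1],X[2]]
def poly(Xs,col):
    cv2.polylines(im,[np.array([proj(W,U(X)) for X in Xs]).round().astype(int)],True,col,1)
poly([[-.052,.032,.061],[-.018,.032,.061],[-.018,.06,.061],[-.052,.06,.061]],(0,255,0))
f=lambda x:.045+x*np.tan(np.radians(16))
poly([[-.1,.019,f(-.1)],[0,.019,f(0)],[0,-.019,f(0)],[-.1,-.019,f(-.1)]],(255,0,255))
im=cv2.resize(im,(800,500))
cv2.imwrite("pics/w2.png",im[:,:,::-1])
E
```

```text
clock: 4.07
position: [0.5638, -0.0078, 0.1402]
ee_rot: [3.119, -0.372, -0.001]
force: [0.2, -0.0, 1.4]
width: 0.296
(array([ 0.00010086, -0.00010372,  0.00016026]), array([0.00651013, 0.02500213, 0.05967022])) 0.027182455798497377 [ 0.20761352 -0.00281185  1.35635402]
unit []
blade []
catch [(0.66, [350.3, 202.7])]
key_top [(0.97, [283.8, 216.5])]
carrier_center [(0.97, [355.0, 126.3]), (0.9, [45.4, 2.9])]
```

View pics/w2.png

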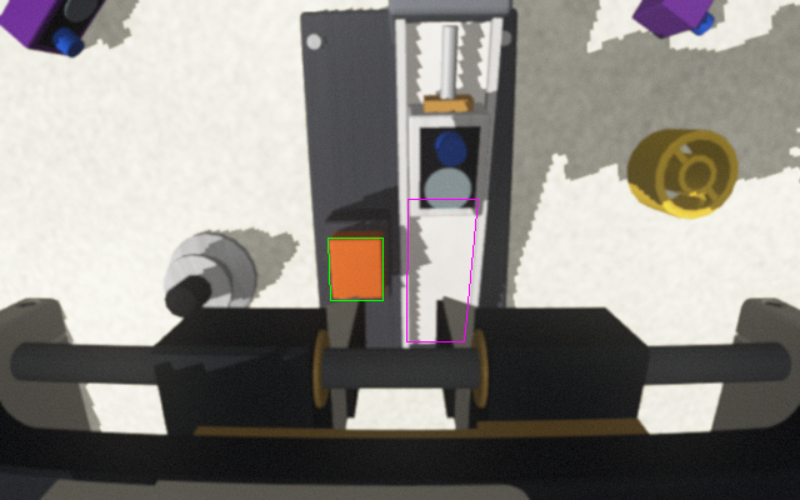

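```bash
python3 -m creep '[{"translation":[0,0,0.02],"rot":[0,0,0],"jaw":0.027},{"translation":[0,0,0.02],"rot":[0,0,0],"jaw":0.027},{"translation":[0,0,0.016],"rot":[0,0,0],"jaw":0.027},{"translation":[0,0,0],"rot":[0,0,0],"jaw":0.027},{"translation":[0,0,0],"rot":[0,0,0],"jaw":0.027}]'
python3 - <<'E'
from h import *
from cell import arm,optics
q=[.5925,-.0383,-.2385]
print(shift(q,.063,arm)[1:],arm.observe()["width"]*.0918, arm.observe()["force"])
for n in ("wrist","side","scene"):
  W=optics.camera_info(n); im=optics.get_image(n)
  if n=="side": im=cv2.resize(im[110:290,240:460],None,fx=3,fy=3,interpolation=cv2.INTER_CUBIC)
  if n=="scene": im=cv2.resize(im[130:280,220:400],None,fx=3.5,fy=3.5,interpolation=cv2.INTER_CUBIC)
  cv2.imwrite(f"pics/{n}3.png",im[:,:,::-1])
E
```

```text
clock: 4.78
position: [0.5634, -0.0079, 0.0843]
ee_rot: [3.119, -0.375, -0.002]
force: [-0.3, -0.4, 0.8]
width: 0.297
(array([ 0.00050488, -0.00032301,  0.02125312]), array([ 0.0186823 ,  0.05850451, -0.04977556])) 0.027248676357607117 [-0.29400642 -0.43452541  0.81029036]
```

View pics/wrist3.png

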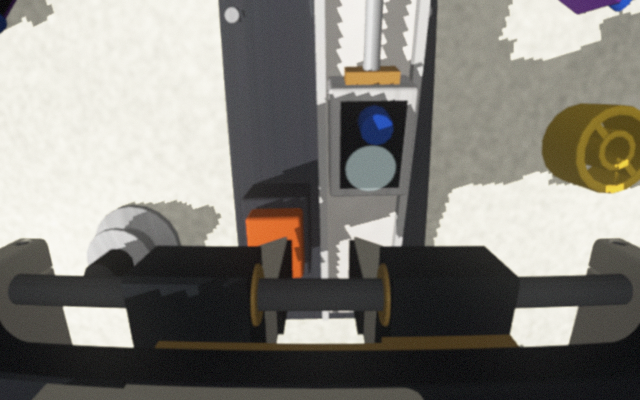

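View pics/side3.png

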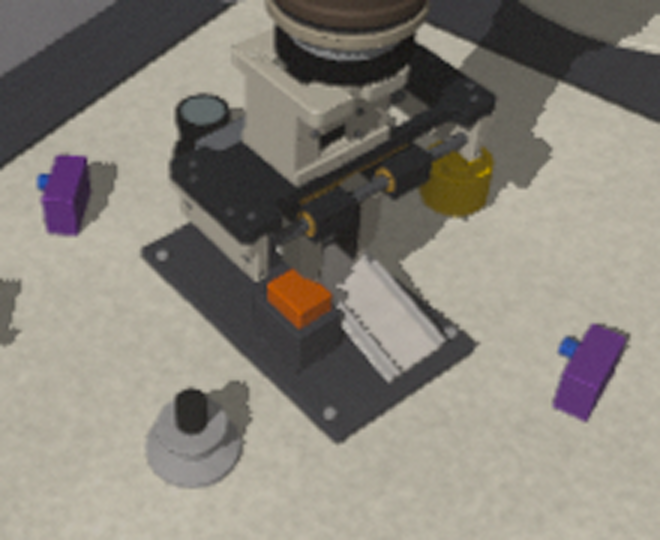

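View pics/scene3.png

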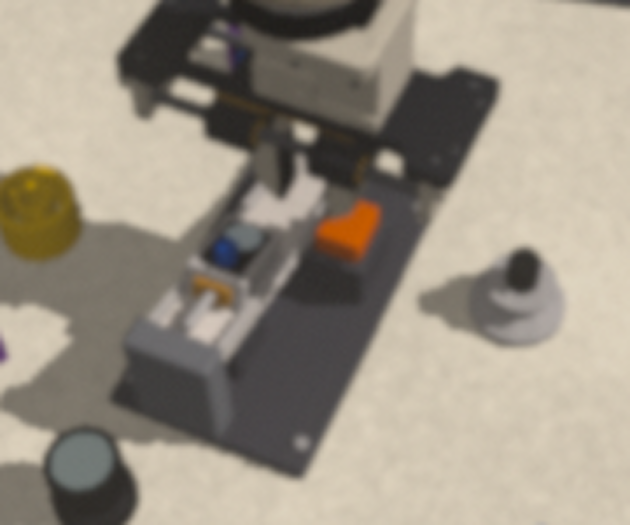

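```bash
python3 - <<'E'
from h import *
from cell import arm,optics
q=[.5925,-.0383,-.2385]
s=arm.observe();R=Ro.from_rotvec(s["ee_rot"]).as_matrix(); p=s["position"]
def U(X):
    c,n=np.cos(q[2]),np.sin(q[2]); return np.array([q[0]+c*X[0]-n*X[1],q[1]+n*X[0]+c*X[1],X[2]])
K=[U(x) for x in ([-.052,.032,.061],[-.018,.032,.061],[-.018,.06,.061],[-.052,.06,.061])]
out=[]
for n,(x0,y0,w,h) in {"wrist":(200,150,220,130),"side":(300,150,110,65),"scene":(260,160,110,65)}.items():
  C=optics.camera_info(n); im=optics.get_image(n); f=770/w
  im=cv2.resize(im[y0:y0+h,x0:x0+w],None,fx=f,fy=f,interpolation=cv2.INTER_CUBIC).copy()
  def poly(Xs,col): cv2.polylines(im,[((np.array([proj(C,X) for X in Xs])+.5-[x0,y0])*f).round().astype(int)],True,col,1)
  poly(K,(0,255,0))
  for sg in (1,-1):
    for zz in (.014,):
      poly([p+R@np.array([a*.0095,sg*.023+b*.0095,zz]) for a,b in ((1,1),(1,-1),(-1,-1),(-1,1))],(255,0,255))
  cv2.imwrite(f"pics/{n}4.png",im[:,:,::-1])
E
```

```text
(no output)
```

View pics/wrist4.png

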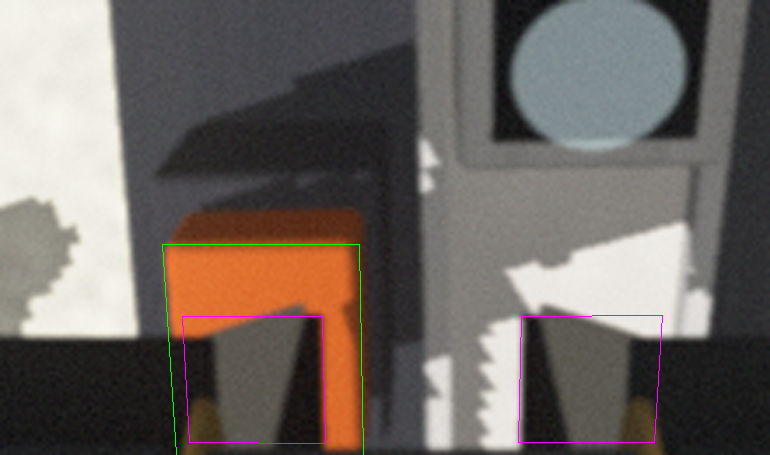

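View pics/side4.png

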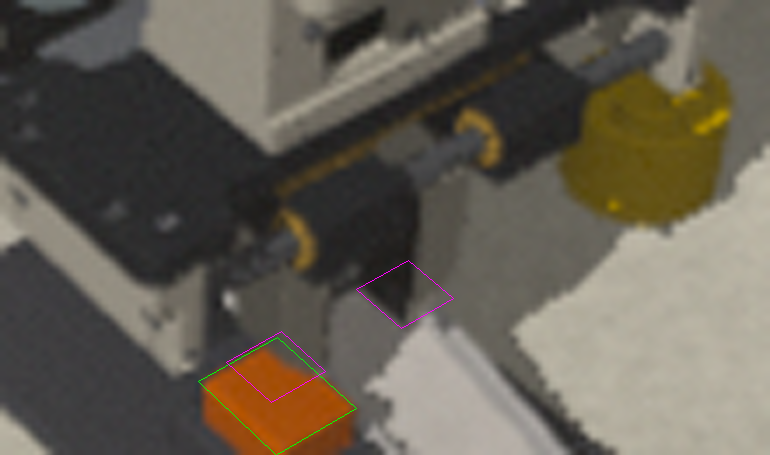

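View pics/scene4.png

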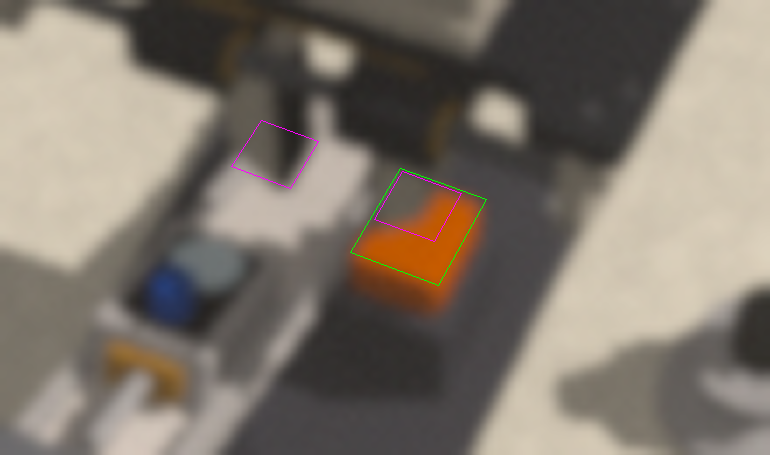

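```bash
python3 -m creep '[{"translation":[0,0,0],"rot":[0,0,0],"jaw":0.033},{"translation":[0,0,0],"rot":[0,0,0],"jaw":0.033},{"translation":[0,0,0.003],"rot":[0,0,0],"jaw":0.033},{"translation":[0,0,0.003],"rot":[0,0,0],"jaw":0.033},{"translation":[0,0,0.003],"rot":[0,0,0],"jaw":0.033},{"translation":[0,0,0.003],"rot":[0,0,0],"jaw":0.033},{"translation":[0,0,0],"rot":[0,0,0],"jaw":0.033}]'
python3 - <<'E'
from h import *
from cell import arm,optics
q=[.5925,-.0383,-.2385]
print(shift(q,.063,arm)[1:],arm.observe()["width"]*.0918, arm.observe()["force"])
for n,(x0,y0,w,h) in {"wrist":(200,150,220,130),"side":(290,150,110,65)}.items():
  im=optics.get_image(n); f=770/w
  im=cv2.resize(im[y0:y0+h,x0:x0+w],None,fx=f,fy=f,interpolation=cv2.INTER_CUBIC)
  cv2.imwrite(f"pics/{n}5.png",im[:,:,::-1])
E
```

```text
clock: 5.67
position: [0.5637, -0.0078, 0.0716]
ee_rot: [3.119, -0.375, -0.001]
force: [-0.7, -0.9, 1.8]
width: 0.359
(array([ 0.00020642, -0.00017714,  0.00860095]), array([ 0.00720525,  0.02369327, -0.06214063])) 0.03296721255733887 [-0.73317246 -0.85399153  1.75222946]
```

View pics/wrist5.png

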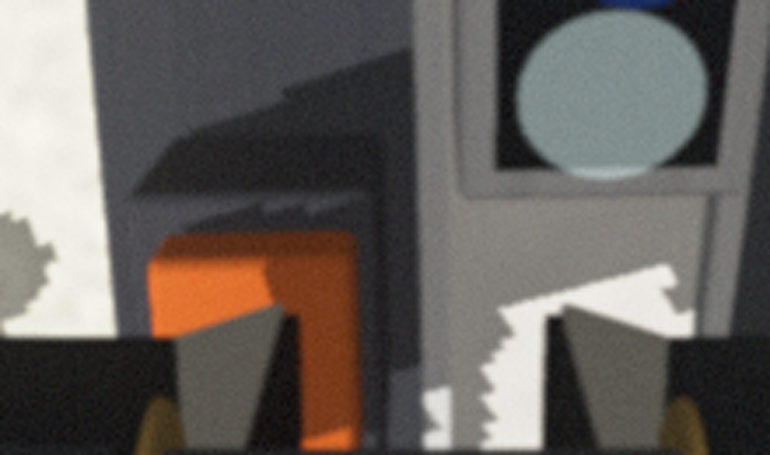

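View pics/side5.png

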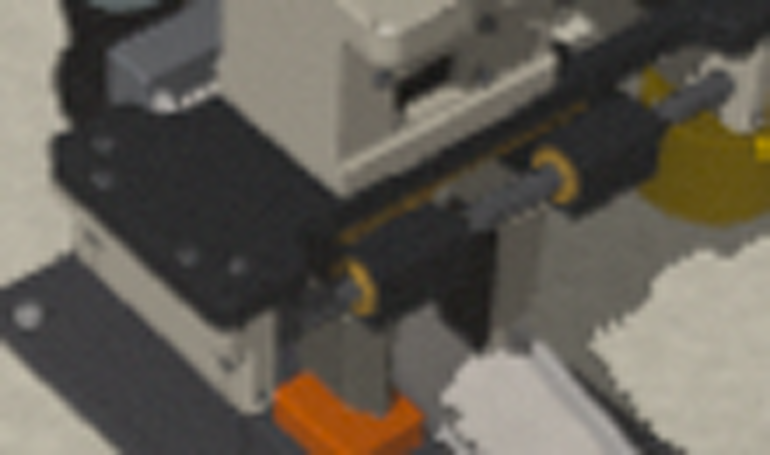

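The wrist view shows one finger on the orange key, with the contact at about (240,330), and the other over the chute at about (610,330). The side view shows the same. I'll press on.

```bash
python3 -m creep '[{"translation":[0,0,0.003],"rot":[0,0,0],"jaw":0.033},{"translation":[0,0,0.003],"rot":[0,0,0],"jaw":0.033},{"translation":[0,0,0.003],"rot":[0,0,0],"jaw":0.033},{"translation":[0,0,0.001],"rot":[0,0,0],"jaw":0.033},{"translation":[0,0,0],"rot":[0,0,0],"jaw":0.033},{"translation":[0,0,0],"rot":[0,0,0],"jaw":0.033},{"translation":[0,0,0],"rot":[0,0,0],"jaw":0.033}]'
python3 - <<'E'
from h import *
from cell import arm,optics
q=[.5925,-.0383,-.2385]
print(shift(q,.063,arm)[1:],arm.observe()["width"]*.0918, arm.observe()["force"])
for n,(x0,y0,w,h) in {"wrist":(200,100,220,180),"side":(290,150,110,65),"scene":(250,150,110,75)}.items():
  im=optics.get_image(n); f=700/w
  im=cv2.resize(im[y0:y0+h,x0:x0+w],None,fx=f,fy=f,interpolation=cv2.INTER_CUBIC)
  cv2.imwrite(f"pics/{n}6.png",im[:,:,::-1])
E
```

```text
clock: 6.35
position: [0.564, -0.0078, 0.063]
ee_rot: [3.119, -0.376, 0.001]
force: [-4.8, -1.2, 14.6]
width: 0.363
(array([-5.07005115e-05, -8.89702853e-05,  2.91042565e-05]), array([-0.00307329, -0.03774334, -0.07072141])) 0.03329397233017545 [-4.8157597  -1.16998704 14.64208769]
```

View pics/wrist6.png

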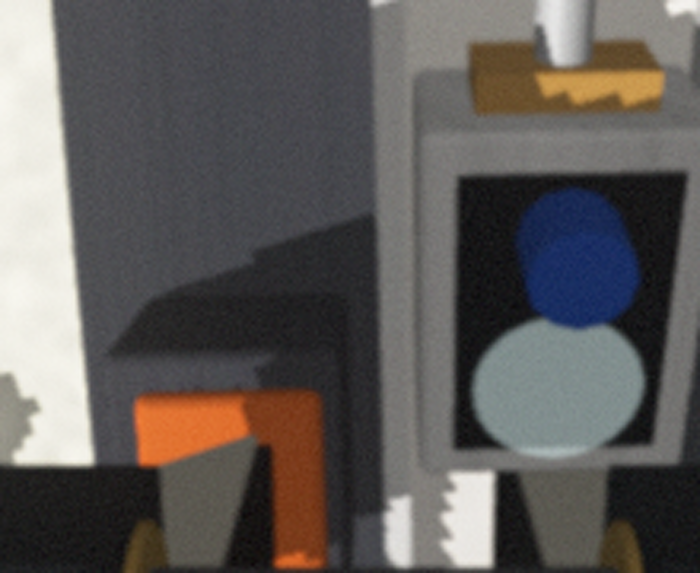

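View pics/scene6.png

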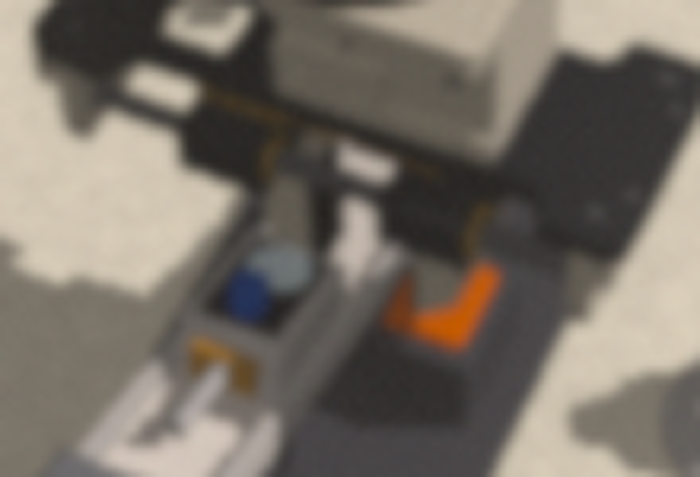

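View pics/side6.png

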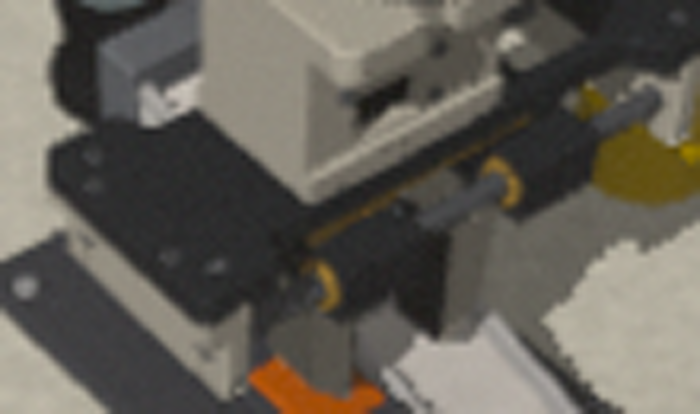

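The carrier now sits against the catching finger, its edge at about (540,470) in the wrist view. The upward force is 14.6 N, well above the 5.6 N spring force, so the key is on its stop. One holding check before I hand in.

```bash
python3 -m creep '[{"translation":[0,0,0],"rot":[0,0,0],"jaw":0.033},{"translation":[0,0,0],"rot":[0,0,0],"jaw":0.033},{"translation":[0,0,0],"rot":[0,0,0],"jaw":0.033},{"translation":[0,0,0],"rot":[0,0,0],"jaw":0.033},{"translation":[0,0,0],"rot":[0,0,0],"jaw":0.033},{"translation":[0,0,0],"rot":[0,0,0],"jaw":0.033}]'
python3 - <<'E'
from h import *
from cell import arm,optics
a=cv2.imread("pics/wrist6.png")
im=optics.get_image("wrist")[100:280,200:420]
im=cv2.resize(im,(a.shape[1],a.shape[0]),interpolation=cv2.INTER_CUBIC)[:,:,::-1]
print("diff",np.abs(im.astype(int)-a).mean(),np.abs(cv2.blur(im,(9,9)).astype(int)-cv2.blur(a,(9,9))).max())
sc=optics.get_image("scene"); cv2.imwrite("pics/scene7.png",sc[:,:,::-1])
for n in ("loupe","core","clamp"):
  print(n,[(round(d["score"],2),[round(v,1) for v in d["location"]]) for d in optics.pinpoint("scene",n)[:2]])
print(arm.observe()["position"],arm.observe()["force"])
E
```

```text
clock: 7.0
position: [0.564, -0.0077, 0.063]
ee_rot: [3.119, -0.376, 0.001]
force: [-5.0, -1.2, 15.7]
width: 0.358
diff 2.3597373888473365 13
loupe [(0.77, [245.0, 276.1])]
core [(0.7, [231.6, 192.4])]
clamp [(0.84, [365.0, 214.9])]
[ 0.5639345  -0.00779349  0.0630101 ] [-4.64894714 -1.2504691  14.58029314]
```

```bash
python3 -c "
from cell import arm; print(arm.sign_off())"
```

```text
the job is handed in; nothing more can be done
None
```

The job is handed in at about 7.2 s. One fingertip holds the orange key down, and the other finger holds the popped-out carrier in the chute.

**What I did:** I found the unit's pose from all three cameras and set the fingers over the key and the chute. I then pressed straight down with the catching finger already in place. I opened the fingers a little wider than the suggested spacing (33 mm instead of 27 mm) because the tips looked narrower on their outer side.

**Last checks:**
- **Key:** the fingertip reached 49 mm above the bench, which is the fully-down height. The upward force is about 15 N, well above the 5.6 N spring, so the key is on its stop.
- **Carrier:** it rests against the catching finger. Two wrist pictures about 0.7 s apart show no movement.
- **Bystanders:** the loupe, film core and reel clamp are within about 3 pixels of where they started in the scene camera, which is within detection error.

**What disagreed:**
- The network's point for the unit's origin came out about 16 mm too low. I had it in the pose fit, but gave such outliers little weight.
- The key's height measured 64 mm against the stated 61 mm.
- The sideways force on the tool is about 5 N, more than the plunger alone would give. It stayed steady.

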